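# Balance the counterweighted beam on the domed stand

### The arm

A 7-joint arm with a two-finger parallel gripper is mounted at the origin on the work surface. World frame = base frame: x ahead of the robot, y to its left, z up, the work surface at z = 0. Lengths are in mm, angles in rad, forces in N, time in s.
With the tool pointing down it reaches from about 350 to 775 mm from the base axis. Payload 3.1 kg.
Tool frame: the origin (TCP) lies at the very end of the fingers, on their centre line; the grasp point (between the pads) lies 19 mm behind it; z points along the fingers, y is the line along which they close (so a half turn about z gives the same grasp; the last joint's range is limited). The gripper opens to 85 mm and grips with 20 to 120 N. Pads are 22 mm wide; open, the fingers measure 114 mm over their backs; the gripper's body (76 mm by 85 mm) begins 54 mm behind the grasp point. The pads swing forward as they close: fully open they stand 13 mm farther back than shut.
Start: joints at [1.302, 0.311, 0.014, 1.512, -0.004, 1.319, -0.027], TCP at [123.706, -535.924, 231.304] pointing down, gripper open.
Joint ranges: [-2.7, 2.7], [-0.3, 1.91], [-1.27, 1.3], [0.12, 2.57], [-1.44, 4.58], [0.2, 2.03], [-3.05, 3.05]. Speed limits (rad/s): [2.79, 2.79, 3.14, 3.14, 3.14, 3.14, 3.14].

### API

Orientations are given as a unit quaternion [w, x, y, z].
In Python, from rig import monitor, read_camera, ticket, boxes_of, tip_of gives the robot as it stands.
- The arm moves only by the shell command python3 -m inch 'ROWS' [FORCE]. ROWS is JSON, a list of rows, each a list of 7 numbers: the shift along the tool's x, y, z in m, then the turn, a rotation vector about the tool's x, y, z in units of 8 degrees (1.0 is 8 degrees), then the closure, from 0 (fully open) to 1 (shut). A call has 1 to 8 rows; each row is the pose to reach, as a shift and turn from the pose commanded when the call began, along the tool's axes at that moment; what a row does not reach only later rows make up. A row lasts 1/10 s, in which the tool goes at most 50 mm and 8.59 degrees, less where a joint would pass 70% of its speed; a pose out of reach is approached as far as the arm can. A call with a gripper value outside its range is refused whole. The fingers move at their own pace and stop on an object; FORCE is the grip in N (left out, the last holds). Time passes only in rows, so rows that repeat a pose let the fingers close. It gives the time, the measured TCP pose, the force, the opening and the grip force at its end, in the units of the state.
- monitor.get_obs(): the state, without advancing time (a new reading comes with each control period).
- read_camera(name): name is "scene" or "side" or "wrist"; returns a dict with "color" (480x640x3 uint8, red, green, blue), "mtx" (3x3 intrinsics, pixels), "xyz" and "rotation" of the camera in the world. Camera axes: x right, y down, z forward; pixel columns grow to the right and rows downward; lengths in mm; the calibration is good to about 2 mm. A picture is of the moment at which its call begins. There is no depth.
- ticket.job_done(): hands the job in; it is judged then, once.
Trained networks look in a picture, given as the dict that the camera call returned (one of the last four; its "shot" number tells which), for a name from the list of things; names that differ only in an ending like _2 or _b are one class to them, and where a whole thing is asked for, a point or a joint stands for the part that bears it (a point fixed in the world has none). Each returns a list of dicts, best first, with "score" (0 to 1); they miss things now and then, are a little off and sometimes report something else, mostly with a low value. They report only what shows in the picture. A call takes as long as a camera call. They do not tell look-alikes from the thing itself.
- boxes_of(picture, query): "rect" ([left, top, right, bottom] in pixels, round what is visible of it).
- tip_of(picture, query): "at" ([column, row] in pixels: a listed point, or the origin of a listed thing).
The state is a dict: "t": time; "qpos": joint angles; "qd": joint speeds; "joint_torque": joint torques, N m; "tcp_pos": TCP position; "tcp_rot": TCP orientation; "wrist_force": force on the tool from outside, world axes, zero at the start; "wrist_torque": the same for the moment, N m; "opening": finger opening in mm; "finger_force": force on a finger pad.
Only numpy, scipy, OpenCV 4.12 (cv2) and the standard library are available. Lean on these libraries where they do the work, as an engineer would, in place of code of your own. Each camera call takes 0.05 s, during which the arm holds its last target. There are 200 camera calls.

### The job

Lift the white dust cap off the balancing stand and stand it, open side down as it was, on the black rubber mat. Then lay the counterweighted beam, weight upwards, on top of the bare steel dome at its balance mark so that it stays there level by itself when let go. Leave the other things on the bench where they are.

Things in the scene. Friction and masses are not known exactly. Their poses are not given: they have to be found in the camera images.
- stand: The balancing stand, fixed to the bench: a dark round flange 170 mm across and 8 mm thick, and on it a smooth polished steel dome, a ball of 120 mm diameter sunk so that its top is 88 mm above the bench. At the start it is hidden under the dust cap. Origin: centre of the underside, on the bench; z up. The dome is symmetric about the vertical through the origin.
- dome_top (a point): The highest point of the steel dome, on the stand's axis, 88 mm above the bench. The dome's surface falls away from it with a radius of 60 mm; no hollow or rim holds the beam in place.
- cap: The loose dust cap, about 0.2 kg: an inverted white plastic cup, 144 mm outer and 136 mm inner diameter, 94 mm high, with an upright black knob on top, 32 mm diameter, 36 mm high. Its open rim stands on the stand's 8 mm flange, over the dome, with no catch: lift it straight up 90 mm or more to clear the dome. Origin: centre of the open rim (underside); z up to the knob.
- cap_knob (a point): The middle of the cap's knob, 112 mm above the cap's rim and 18 mm above the cap's flat top: the place to grip.
- mat: A square mat of black rubber, 200 x 200 x 4 mm, fixed flat on the bench to the left or right of the stand. Origin: centre of its underside; the cap is to stand on it, about its middle.
- beam: The loose counterweighted beam, about 0.5 kg, flat on the bench on the other side of the stand from the mat: an aluminium bar 180 mm long (x), 40 wide (y), 16 thick (z); on it stands a dark steel cylinder, 40 mm diameter, 22 high, centred 66 mm from the bar's middle towards +x. A dark hole marks the light end. Origin: centre of the bar's flat underside; x towards the weight, z up.
- beam_balance (a point): The beam's balance point: on the bar's underside, 27 mm from its middle towards the weight, mid-width, right below the centre of mass. A thin black line runs round the bar here; its sides can be gripped here (40 mm wide). With this point on the dome's top the beam lies level; each 1 mm off tips it by about 0.02 rad, and far off it slides down.
- plain_bar: Bystander, to be left alone: a plain aluminium bar 180 x 40 x 16 mm without weight, lying flat beyond the stand. Origin: centre of the underside; x along it.
- bottle: Bystander, to be left alone: an amber glass bottle, 66 mm diameter, 140 mm high, standing. Origin: centre of its foot.
- beaker: Bystander, to be left alone: a clear glass beaker, 76 mm across at the rim, 95 mm high, standing. Origin: centre of its foot.
Things that resemble listed ones, but are neither listed nor needed, are in the scene too. Of the things shaped like the cap, the white one is meant.

How it is judged (in metres and radians):
On the way, in this order (a step that is already met when the one before it is completed fails the run):
1. the dust cap stands on the mat, open side down, let go (horizontal distance between cap and mat below 0.05 m and z of cap in the frame of mat below 0.008 m and angle between cap's own z axis and vertical below 0.06 rad and contact force between the fingers and cap below 0.3 N), for 0.2 s.
2. the beam rests on the dome at its balance point, level, let go (horizontal distance between beam_balance and dome_top below 0.015 m and angle between beam's own z axis and vertical below 0.15 rad and contact force between beam and stand above 1 N and contact force between the fingers and beam below 0.3 N), for 0.5 s.
At the end, for the whole second after the job is handed in: The beam rests still and by itself on the dome, weight upwards, its balance point within 15 mm of the dome's top seen from above and its tilt under 0.15 rad (about 9 degrees); the dust cap stands still on the mat, open side down, its centre within 50 mm of the mat's centre (horizontal distance between beam_balance and dome_top below 0.015 m and z of beam_balance in the frame of stand between 0.08 and 0.096 m and angle between beam's own z axis and vertical below 0.15 rad and contact force between beam and stand above 1 N and linear speed of beam below 0.03 m/s and angular speed of beam below 0.3 rad/s and horizontal distance between cap and mat below 0.05 m and z of cap in the frame of mat below 0.008 m and angle between cap's own z axis and vertical below 0.06 rad and linear speed of cap below 0.02 m/s); the robot touches nothing.
It fails at once if the plain bar is moved by more than 20 mm (distance of plain_bar from where it was at the start of the episode above 0.02 m).
It fails at once if the bottle is moved by more than 20 mm or tipped (distance of bottle from where it was at the start of the episode above 0.02 m or angle between bottle's own z axis and vertical above 0.3 rad).
It fails at once if the beaker is moved by more than 20 mm or tipped (distance of beaker from where it was at the start of the episode above 0.02 m or angle between beaker's own z axis and vertical above 0.3 rad).
It also fails if it takes over 67 s, if anything falls off the work surface, if the arm or the gripper's body presses on something with over 40 N, if the wrist force passes 120 N, or if a joint passes its speed limit or range.

## Working session

There is one attempt and no reset: what is moved stays moved. The work goes in short steps, Python scripts to look and compute and a shell command to move; the robot and the scene stay as the last step left them, time stands still between calls to the robot, and variables do not carry over. Pictures are saved under pics/ and viewed, at most 12 in all, crops included, and the job is handed in when it is done.

```bash
ls; mkdir -p pics; cat > h.py <<'E'
import numpy as np, cv2
from rig import monitor, read_camera, ticket, boxes_of, tip_of
def ray(p,uv):
    d=np.linalg.inv(p["mtx"])@np.array([uv[0],uv[1],1.0]); return np.array(p["xyz"]),np.array(p["rotation"])@d
def atz(p,uv,z):
    o,d=ray(p,uv); return (o+d*(z-o[2])/d[2]).round(1)
def tri(pairs):
    A=np.zeros((3,3));b=np.zeros(3)
    for p,uv in pairs:
        o,d=ray(p,uv);d=d/np.linalg.norm(d);M=np.eye(3)-np.outer(d,d);A+=M;b+=M@o
    return np.linalg.solve(A,b).round(1)
def proj(p,X):
    c=np.array(p["rotation"]).T@(np.array(X,float)-np.array(p["xyz"]));q=np.array(p["mtx"])@c;return (q[:2]/q[2]).round(1)
def save(p,n): cv2.imwrite("pics/"+n+".png",p["color"][:,:,::-1])
E
python3 - <<'E'
from h import *
s=monitor.get_obs();print(s)
for n in("scene","side"):
    p=read_camera(n);save(p,n+"0");print(n,p["rotation"],p["xyz"])
    for q in("cap_knob","mat","beam_balance","beam","plain_bar","bottle","beaker","stand","cap"):
        print(q,[(np.round(r["at"],1).tolist(),round(r["score"],2)) for r in tip_of(p,q)][:4])
E
```

```text
pics
{'t': 0.0, 'qpos': array([ 1.30231069,  0.31173034,  0.01397232,  1.51308229, -0.00439234,
        1.31918328, -0.02719542]), 'qd': array([-0.0005907 ,  0.00052092,  0.00048763,  0.00035697, -0.00221278,
       -0.00161062, -0.00193913]), 'joint_torque': array([ 6.74654359e-06, -3.79916811e+01,  1.45821772e-01, -2.30590886e+01,
        1.20397055e-02,  1.35430889e-02,  1.81037905e-06]), 'tcp_pos': array([ 123.51885019, -535.19515328,  230.20827508]), 'tcp_rot': array([-1.17210111e-03,  9.93571454e-01,  1.13200520e-01, -1.83027680e-04]), 'wrist_force': array([-0.13693308, -0.43085948,  0.33855024]), 'wrist_torque': array([ 0.01099218, -0.01946358, -0.02810983]), 'finger_force': 0.0, 'opening': 85.31710967377441}
scene [-0.34550816  0.79953588  0.45077931 -0.19535739] [1456.41890396 -581.11662868 1136.25766449]
cap_knob [([318.2, 244.1], 0.78), ([209.3, 354.7], 0.72), ([343.6, 183.5], 0.56)]
mat [([194.3, 314.9], 0.79)]
beam_balance [([425.3, 242.5], 0.78)]
beam [([417.5, 235.8], 0.92)]
plain_bar [([366.2, 322.2], 0.75)]
bottle [([436.6, 291.7], 0.56)]
beaker [([302.1, 362.4], 0.95)]
stand [([424.4, 240.3], 0.21)]
cap [([218.1, 386.8], 0.71), ([344.3, 211.6], 0.67), ([315.6, 274.9], 0.63)]
side [ 0.12772567 -0.30358244  0.86094896 -0.3876735 ] [ 94.45787623 522.29535911 736.20513577]
cap_knob [([349.7, 151.8], 0.89), ([328.6, 354.8], 0.65)]
mat [([407.5, 223.2], 0.75)]
beam_balance [([200.6, 372.8], 0.8)]
beam [([209.1, 383.0], 0.59)]
plain_bar []
bottle [([177.1, 300.8], 0.88)]
beaker [([292.7, 206.3], 0.8), ([320.6, 278.8], 0.49)]
stand []
cap [([330.2, 385.5], 0.91), ([346.4, 184.7], 0.81), ([316.0, 275.5], 0.76)]
```

```bash
python3 - <<'E'
s=open('h.py').read()
s=s.replace('np.array(p["rotation"])','R(p)').replace('def ray','from scipy.spatial.transform import Rotation as Ro\ndef R(p): q=p["rotation"]; return Ro.from_quat([q[1],q[2],q[3],q[0]]).as_matrix()\ndef ray',1)
open('h.py','w').write(s)
E
python3 - <<'E'
from h import *
a=read_camera("scene");b=read_camera("side")
for k in[(318,244),(209,355),(343.6,183.5)]: print("knob scene",k,atz(a,k,120))
for k in[(350,152),(328.6,355),(316,255)]: print("knob side",k,atz(b,k,120))
print("mat",atz(a,(194,315),4),atz(b,(407.5,223),4))
print("bal",atz(a,(425.3,242.5),0),atz(b,(200.6,372.8),0)); print("beam",atz(a,(417.5,235.8),0),atz(b,(209,383),0))
print("bar",atz(a,(366,322),0),"bott",atz(a,(436.6,291.7),0),atz(b,(177,300.8),0),"beak",atz(a,(302,362.4),0),atz(b,(292.7,206),0))
E
```

```text
knob scene (318, 244) [516.1 -21.5 120. ]
knob scene (209, 355) [ 684.3 -378.7  120. ]
knob scene (343.6, 183.5) [347.4 159.8 120. ]
knob side (350, 152) [ 673.8 -357.6  120. ]
knob side (328.6, 355) [332.8 180.7 120. ]
knob side (316, 255) [494.6  11.1 120. ]
mat [ 468.9 -338.5    4. ] [ 462.2 -329.     4. ]
bal [549.6 294.6   0. ] [539.8 294.    0. ]
beam [517.3 293.2   0. ] [511.8 298.2   0. ]
bar [696.5   2.2   0. ] bott [706.6 206.8   0. ] [713.3 210.8   0. ] beak [ 719.3 -185.5    0. ] [ 741.5 -198.6    0. ]
```

View pics/scene0.png

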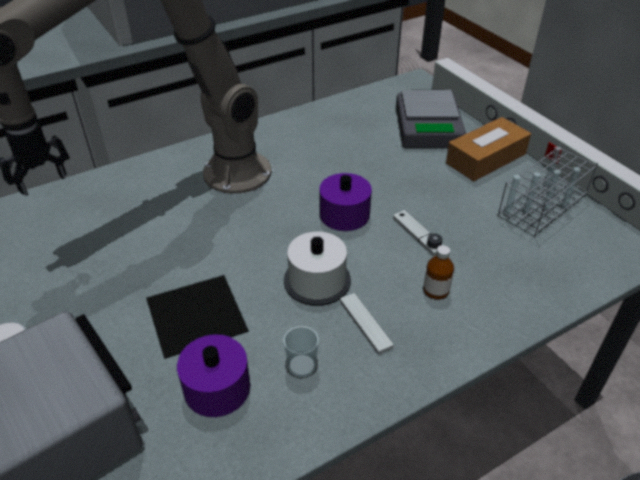

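View pics/side0.png

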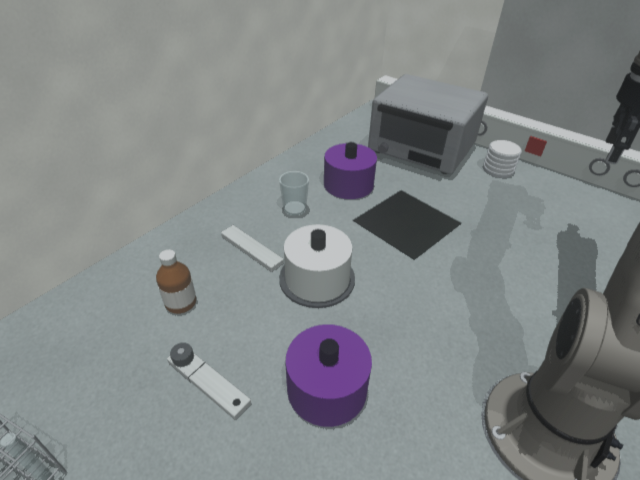

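The white cap is at scene (318,260) / side (318,262). The two purple look-alikes are at scene (345,205) and (214,375). White fits the description. The beam has its weight at scene (435,241) and hole at (402,214). The plain bar at (366,322) has no weight. I'll confirm in one enlarged crop.

```bash
python3 - <<'E'
from h import *
a=read_camera("scene");b=read_camera("side")
A=a["color"][190:330,270:470];B=b["color"][210:430,150:370]
A=cv2.resize(A,(400*1,280),interpolation=3);B=cv2.resize(B,(400,400),interpolation=3)
I=np.zeros((400,800,3),np.uint8);I[:280,:400]=A;I[:,400:]=B
cv2.imwrite("pics/crop.png",I[:,:,::-1])
def best(p,q,near):
    L=[r for r in tip_of(p,q)+[] if np.hypot(*(np.array(r["at"])-near))<20]; return L[0]["at"] if L else near
ka=best(a,"cap_knob",(318,244));kb=best(b,"cap_knob",(318,240));print(ka,kb,"knob",tri([(a,ka),(b,kb)]))
print("knob atz",atz(a,ka,120),atz(b,kb,120))
print("bal",tri([(a,best(a,"beam_balance",(425,242))),(b,best(b,"beam_balance",(200,372)))]))
print("hole z16",atz(a,(402,214),16),atz(b,(236.5,402),16),"weight top z38",atz(a,(435,238),38),atz(b,(182,349),38))
m=atz(a,(194,315),4)
g=(a["color"].max(2)<40).astype(np.uint8)
for p,seed in((a,(194,315)),(b,(407,223))):
    g=(p["color"].max(2)<45).astype(np.uint8);n,l,st,c=cv2.connectedComponentsWithStats(g)
    i=l[seed[1],seed[0]];print(st[i],c[i]);
    cn,_=cv2.findContours((l==i).astype(np.uint8),0,1);r=cv2.approxPolyDP(cv2.convexHull(cn[0]),6,True)[:,0];print([atz(p,u,4)[:2].tolist() for u in r])
for q in["rubber"]: pass
from scipy.spatial.transform import Rotation as Ro
q=monitor.get_obs()["tcp_rot"];print(Ro.from_quat([q[1],q[2],q[3],q[0]]).as_matrix().round(3))
E
```

```text
[315.8, 243.7] [315.3, 237.2] knob [522.4 -27.  127.3]
knob atz [512.5 -25.4 120. ] [529.5 -30.1 120. ]
bal [543.3 294.4  -4.1]
hole z16 [435.9 299.6  16. ] [438.5 297.7  16. ] weight top z38 [579.3 297.9  38. ] [581.4 294.5  38. ]
[ 147  276  101   82 4761] [194.60806553 314.04620878]
[[386.2, -225.0], [575.6, -250.6], [550.2, -442.1], [361.6, -416.8]]
[     0      0    640    480 303649] [316.52107532 239.51618151]
[[126.5, -1089.4]]
[[ 0.974  0.225 -0.   ]
 [ 0.225 -0.974 -0.   ]
 [-0.     0.    -1.   ]]
```

View pics/crop.png

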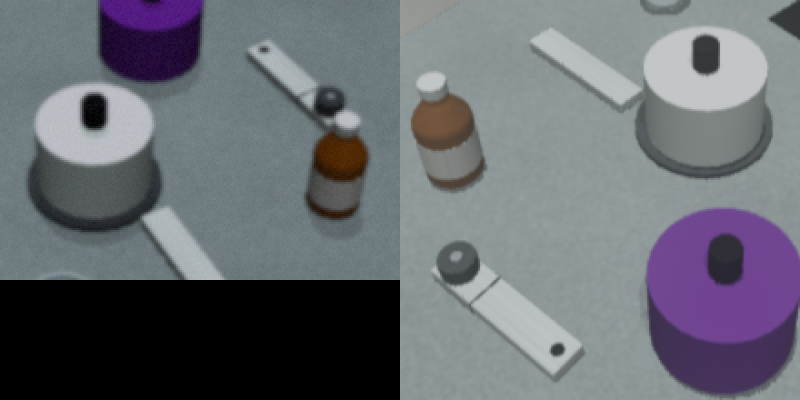

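The crop confirms it: the white cap on the dark flange has its knob at scene (317,245) and side (318,240). The beam shows its weight, balance line and hole. Next I'll move above the cap.

```bash
python3 -m inch '[[0.3,-0.245,-0.07,0,0,0,0],[0.3,-0.245,-0.07,0,0,0,0],[0.3,-0.245,-0.07,0,0,0,0],[0.3,-0.245,-0.07,0,0,0,0],[0.3,-0.245,-0.07,0,0,0,0],[0.3,-0.245,-0.07,0,0,0,0],[0.3,-0.245,-0.07,0,0,0,0],[0.3,-0.245,-0.07,0,0,0,0]]'
python3 -m inch '[[0.2,-0.164,0,0,0,1.63,0],[0.2,-0.164,0,0,0,1.63,0],[0.2,-0.164,0,0,0,1.63,0],[0.2,-0.164,0,0,0,1.63,0],[0.2,-0.164,0,0,0,1.63,0],[0.2,-0.164,0,0,0,1.63,0],[0.2,-0.164,0,0,0,1.63,0],[0.2,-0.164,0,0,0,1.63,0]]'
python3 - <<'E'
from h import *
p=read_camera("wrist");save(p,"w1");s=monitor.get_obs();print(s["tcp_pos"],s["tcp_rot"],s["qpos"].round(2))
for r in tip_of(p,"cap_knob")[:3]: print(r,atz(p,r["at"],120))
g=cv2.GaussianBlur(p["color"],(5,5),0)
E
```

```text
t: 2.2
tcp_pos: [362.3, -227.2, 302.2]
tcp_rot: [0.0, 0.993, 0.114, 0.001]
wrist_force: [0.3, -0.4, 0.5]
opening: 85.4
finger_force: 0.0
t: 3.0
tcp_pos: [518.7, -25.3, 301.0]
tcp_rot: [0.0, 1.0, -0.0, -0.0]
wrist_force: [0.2, -0.0, 0.3]
opening: 85.3
finger_force: 0.0
[518.50618854 -26.3681935  301.12850968] [ 6.51885192e-04  9.99998973e-01 -1.21670510e-03 -3.85575383e-04] [ 0.43  0.26 -0.53  1.44  0.13  1.47 -1.67]
{'at': [317.8, 215.4], 'score': 0.79} [517.7 -25.5 120. ]
```

View pics/w1.png

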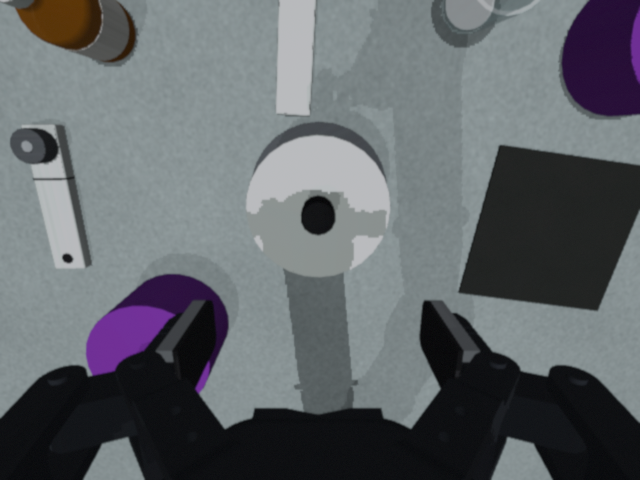

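The wrist view shows the white cap with its knob at (318,215), which is (518,-26): the tool is right above it. I'll descend, grip and lift.

```bash
python3 -m inch '[[0,0,0.05,0,0,0,0],[0,0,0.1,0,0,0,0],[0,0,0.145,0,0,0,0],[0,0,0.175,0,0,0,0],[0,0,0.194,0,0,0,0],[0,0,0.194,0,0,0,0],[0,0,0.194,0,0,0,0],[0,0,0.194,0,0,0,0]]' 40
python3 -m inch '[[0,0,0,0,0,0,0.8],[0,0,0,0,0,0,1],[0,0,0,0,0,0,1],[0,0,0,0,0,0,1],[0,0,0,0,0,0,1],[0,0,0,0,0,0,1],[0,0,0,0,0,0,1],[0,0,0,0,0,0,1]]' 40
python3 -m inch '[[0,0,-0.02,0,0,0,1],[0,0,-0.05,0,0,0,1],[0,0,-0.08,0,0,0,1],[0,0,-0.11,0,0,0,1],[0,0,-0.14,0,0,0,1],[0,0,-0.14,0,0,0,1],[0,0,-0.14,0,0,0,1],[0,0,-0.14,0,0,0,1]]'
```

```text
t: 3.9
tcp_pos: [520.2, -25.7, 109.1]
tcp_rot: [0.0, 1.0, -0.001, 0.002]
wrist_force: [0.2, 0.4, 0.7]
opening: 84.9
finger_force: 0.0
t: 4.7
tcp_pos: [519.1, -25.0, 107.7]
tcp_rot: [0.0, 1.0, -0.0, 0.0]
wrist_force: [-1.1, -1.1, 5.0]
opening: 30.9
finger_force: 39.5
t: 5.5
tcp_pos: [517.5, -25.1, 245.1]
tcp_rot: [-0.0, 1.0, -0.0, -0.002]
wrist_force: [0.9, 0.2, -2.5]
opening: 30.8
finger_force: 40.1
```

```bash
python3 -m inch '[[-0.007,0.045,0,0,0,0,1],[-0.014,0.09,0,0,0,0,1],[-0.021,0.135,0,0,0,0,1],[-0.028,0.18,0,0,0,0,1],[-0.035,0.225,0,0,0,0,1],[-0.042,0.27,0,0,0,0,1],[-0.049,0.3,0,0,0,0,1],[-0.049,0.308,0,0,0,0,1]]'
python3 -m inch '[[0,0,0.03,0,0,0,1],[0,0,0.07,0,0,0,1],[0,0,0.105,0,0,0,1],[0,0,0.125,0,0,0,1],[0,0,0.134,0,0,0,1],[0,0,0.14,0,0,0,1],[0,0,0.143,0,0,0,1],[0,0,0.143,0,0,0,1]]'
```

```text
t: 6.3
tcp_pos: [465.6, -338.6, 244.3]
tcp_rot: [0.0, 1.0, -0.005, -0.003]
wrist_force: [0.4, -0.4, -1.4]
opening: 30.8
finger_force: 40.2
t: 7.1
tcp_pos: [470.3, -333.0, 104.9]
tcp_rot: [0.0, 1.0, -0.0, 0.001]
wrist_force: [-0.6, -0.8, -2.1]
opening: 31.3
finger_force: 40.3
```

```bash
python3 -m inch '[[0,0,0.001,0,0,0,1],[0,0,0.001,0,0,0,1],[0,0,0.001,0,0,0,0.8],[0,0,0.001,0,0,0,0],[0,0,0.001,0,0,0,0],[0,0,0.001,0,0,0,0],[0,0,0.001,0,0,0,0],[0,0,0.001,0,0,0,0]]'
python3 -m inch '[[0,0,-0.02,0,0,0,0],[0,0,-0.06,0,0,0,0],[0,0,-0.11,0,0,0,0],[0,0,-0.16,0,0,0,0],[0,0,-0.2,0,0,0,0],[0,-0.04,-0.2,0,0,0,0],[0,-0.085,-0.2,0,0,0,0],[0,-0.13,-0.2,0,0,0,0]]'
python3 -m inch '[[0.01,-0.045,0,0,0,0,0],[0.02,-0.09,0,0,0,0,0],[0.03,-0.135,0,0,0,0,0],[0.04,-0.165,0,0,0,0,0],[0.049,-0.178,0,0,0,0,0],[0.049,-0.178,0,0,0,0,0],[0.049,-0.178,0,0,0,0,0],[0.049,-0.178,0,0,0,0,0]]'
cat > meas.py <<'E'
from h import *
import sys
n=sys.argv[1]
p=read_camera("wrist");save(p,n);s=monitor.get_obs();print(s["tcp_pos"].round(1))
for q,z in(("dome_top",88),("stand",8),("cap_knob",116),("cap",102),("beam_balance",0),("beam",0),("mat",4)):
    for r in tip_of(p,q)[:2]: print(q,np.round(r["at"],1),round(r["score"],2),atz(p,r["at"],z))
for r in boxes_of(p,"stand")[:1]: print("stand box",r)
E
python3 meas.py w2
```

```text
t: 7.9
tcp_pos: [469.7, -333.0, 103.4]
tcp_rot: [0.0, 1.0, -0.0, 0.0]
wrist_force: [0.1, -0.5, 1.3]
opening: 85.5
finger_force: 0.0
t: 8.7
tcp_pos: [469.8, -201.6, 303.8]
tcp_rot: [0.0, 1.0, -0.001, 0.001]
wrist_force: [0.3, -0.5, 0.8]
opening: 85.3
finger_force: 0.0
t: 9.5
tcp_pos: [518.5, -27.0, 303.1]
tcp_rot: [0.001, 1.0, -0.002, -0.0]
wrist_force: [0.9, -0.9, -0.2]
opening: 85.4
finger_force: 0.0
[518.5 -27.  303.2]
dome_top [313.1 203.9] 0.75 [521.7 -22.7  88. ]
stand [321.2 189.4] 0.78 [524.2 -32.    8. ]
stand [294.2  30.2] 0.16 [699.8  -2.2   8. ]
cap_knob [623.9 255.6] 0.56 [ 474.1 -331.6  116. ]
cap_knob [312.2 202.3] 0.48 [528.8 -22.1 116. ]
cap [550.6 230.6] 0.94 [ 496.3 -263.4  102. ]
cap [180.9 319.1] 0.86 [396.9 122.8 102. ]
beam_balance [ 58.5 176.8] 0.92 [539.8 297.5   0. ]
beam [ 62.4 202. ] 0.94 [507.8 299.5   0. ]
stand box {'rect': [252.0, 120.3, 383.9, 253.8], 'score': 0.66}
```

View pics/w2.png

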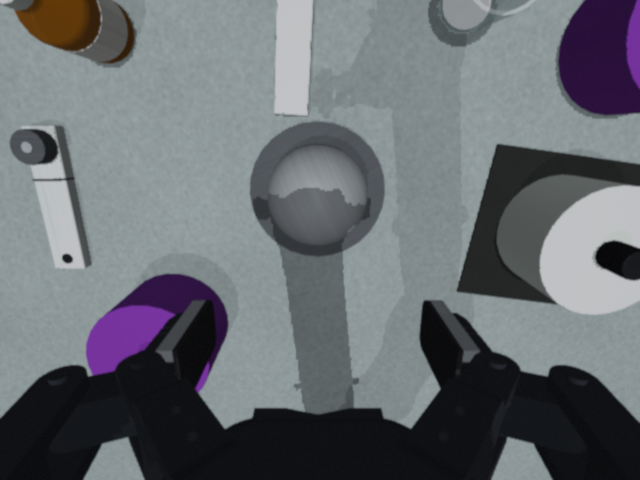

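The cap stands on the mat at (600,240), and the bare dome's flange spans columns 250-384 and rows 122-256. I'll compute the stand's axis from the flange outline, then move over the beam.

```bash
cat > fit.py <<'E'
from h import *
from scipy.optimize import least_squares
t=np.linspace(0,2*np.pi,120)
def box(p,c,z=8,r=85):
    P=np.array([proj(p,(c[0]+r*np.cos(a),c[1]+r*np.sin(a),z)) for a in t]);return np.r_[P.min(0),P.max(0)]
for n in("wrist","scene","side"):
    p=read_camera(n);L=boxes_of(p,"stand")[:1];L2=tip_of(p,"dome_top")[:1]
    if L: print(n,L[0]["rect"],L[0]["score"],least_squares(lambda c:(box(p,c)-L[0]["rect"])[:],(518,-25),diff_step=1e-3).x.round(1))
    if n=="wrist": print("mine",least_squares(lambda c:(box(p,c)-[250,122,384,256]),(518,-25),diff_step=1e-3).x.round(1))
    if L2: print("dome",L2[0]["at"],atz(p,L2[0]["at"],88))
E
python3 fit.py
python3 -m inch '[[0.003,-0.045,0,0,0,0,0],[0.006,-0.09,0,0,0,0,0],[0.009,-0.135,0,0,0,0,0],[0.012,-0.18,0,0,0,0,0],[0.015,-0.225,0,0,0,0,0],[0.018,-0.27,0,0,0,0,0],[0.02,-0.31,0,0,0,0,0],[0.02,-0.323,0,0,0,0,0]]'
python3 meas.py w3
```

```text
wrist [252.4, 118.0, 388.4, 255.0] 0.7 [523.6 -25.6]
mine [520.  -24.9]
dome [315.2, 205.6] [520.4 -22.7  88. ]
scene [283.3, 246.4, 352.2, 306.2] 0.65 [516.3 -24.6]
dome [316.0, 256.6] [522.5 -31.1  88. ]
side [279.4, 238.9, 356.1, 309.2] 0.63 [522.6 -25. ]
dome [316.0, 248.3] [528.4 -31.7  88. ]
t: 11.2
tcp_pos: [536.9, 304.0, 302.6]
tcp_rot: [-0.002, 1.0, 0.004, -0.001]
wrist_force: [-0.6, 0.5, 0.4]
opening: 85.3
finger_force: 0.0
[536.8 304.2 302.5]
dome_top [631.  224.5] 0.59 [520.7 -22.5  88. ]
stand [575.1 206.1] 0.61 [523.7 -19.4   8. ]
stand [405.8  50.4] 0.19 [698.1 208.1   8. ]
cap_knob [432.8 379.5] 0.68 [348.2 175.  116. ]
cap [407.9 330.1] 0.7 [401.8 203.8 102. ]
beam_balance [322.5 190.7] 0.7 [539.2 298.8   0. ]
beam [319.6 214.3] 0.75 [508.5 302.2   0. ]
stand box {'rect': [510.9, 137.5, 640.0, 267.3], 'score': 0.92}
```

View pics/w3.png

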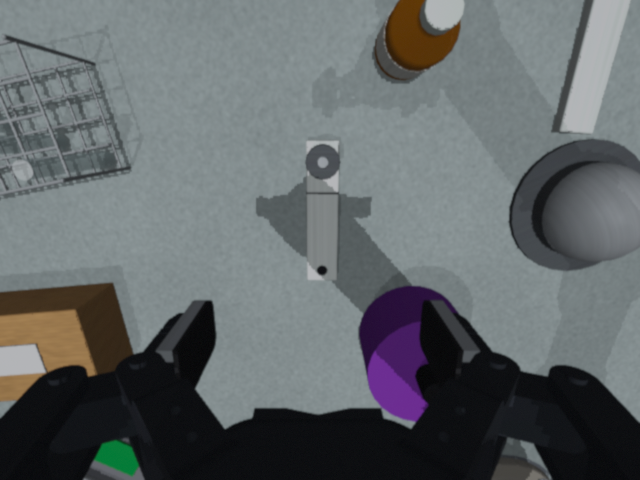

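The beam is below the tool: balance line (322,192), weight (322,161), hole (322,270). I'll settle and measure it accurately.

```bash
python3 -m inch '[[0,0,0.05,0,0,0,0],[0,0,0.1,0,0,0,0],[0,0,0.13,0,0,0,0],[0,0,0.13,0,0,0,0],[0,0,0.13,0,0,0,0],[0,0,0.13,0,0,0,0],[0,0,0.13,0,0,0,0],[0,0,0.13,0,0,0,0]]'
python3 - <<'E'
from h import *
p=read_camera("wrist");s=monitor.get_obs();print(s["tcp_pos"].round(1),s["tcp_rot"].round(3))
save(p,"w4")
for q in("beam_balance","beam"):
    for r in tip_of(p,q)[:1]: print(q,r,atz(p,r["at"],0))
for X in((541,297,16),(519.0,-25,88)): print(proj(p,X))
cv2.imwrite("pics/w4.png",p["color"][:,:,::-1])
E
```

```text
t: 12.45
tcp_pos: [540.0, 298.9, 175.3]
tcp_rot: [-0.001, 1.0, -0.0, 0.002]
wrist_force: [-0.8, 0.8, 0.0]
opening: 85.9
finger_force: 0.0
[539.8 298.6 174.8] [-0.001  1.    -0.     0.001]
beam_balance {'at': [316.8, 215.4], 'score': 0.86} [540.9 299.9   0. ]
beam {'at': [315.6, 246.3], 'score': 0.7} [510.9 301.    0. ]
[320.  219.4]
[780.3 274.2]
```

View pics/w4.png

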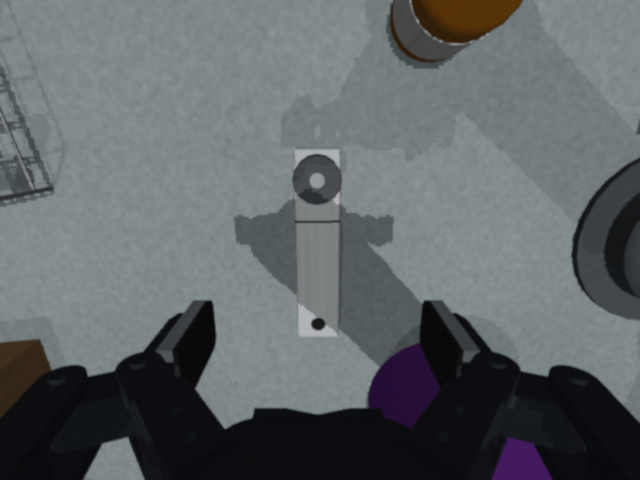

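The line at (317,221) lies directly under the tool (within about 1 mm) and the yaw error is below 1°. I'll descend and grip.

```bash
python3 -m inch '[[0,0,0.05,0,0,0,0],[0,0,0.1,0,0,0,0],[0,0,0.14,0,0,0,0],[0,0,0.16,0,0,0,0],[0,0,0.168,0,0,0,0],[0,0,0.172,0,0,0,0],[0,0,0.172,0,0,0,0],[0,0,0.172,0,0,0,0]]' 60
python3 -m inch '[[0,0,0,0,0,0,0.6],[0,0,0,0,0,0,1],[0,0,0,0,0,0,1],[0,0,0,0,0,0,1],[0,0,0,0,0,0,1],[0,0,0,0,0,0,1],[0,0,0,0,0,0,1],[0,0,0,0,0,0,1]]' 60
python3 -m inch '[[0,0,-0.02,0,0,0,1],[0,0,-0.06,0,0,0,1],[0,0,-0.1,0,0,0,1],[0,0,-0.14,0,0,0,1],[0,0,-0.16,0,0,0,1],[0,0,-0.16,0,0,0,1],[0,0,-0.16,0,0,0,1],[0,0,-0.16,0,0,0,1]]'
python3 - <<'E'
from h import *
s=monitor.get_obs();print(s["tcp_pos"].round(1),s["wrist_torque"],s["wrist_force"])
p=read_camera("wrist");print(tip_of(p,"beam_balance")[:1]); a=p["color"]
p=read_camera("side");save(p,"s2")
E
```

```text
t: 13.4
tcp_pos: [540.3, 299.0, 3.1]
tcp_rot: [-0.001, 1.0, -0.0, 0.001]
wrist_force: [0.1, 0.5, -0.2]
opening: 85.4
finger_force: 0.0
t: 14.2
tcp_pos: [539.7, 298.7, 2.3]
tcp_rot: [-0.001, 1.0, -0.0, 0.001]
wrist_force: [-0.6, 0.6, 5.6]
opening: 38.3
finger_force: 63.6
t: 15.0
tcp_pos: [537.5, 296.3, 157.8]
tcp_rot: [0.002, 1.0, -0.0, -0.003]
wrist_force: [-0.2, -0.6, -4.7]
opening: 38.5
finger_force: 62.4
[537.5 296.3 157.8] [-0.04163631 -0.00820038  0.02115577] [-0.20316442 -0.64541497 -4.71059575]
[{'at': [318.4, 300.7], 'score': 0.56}]
```

View pics/s2.png

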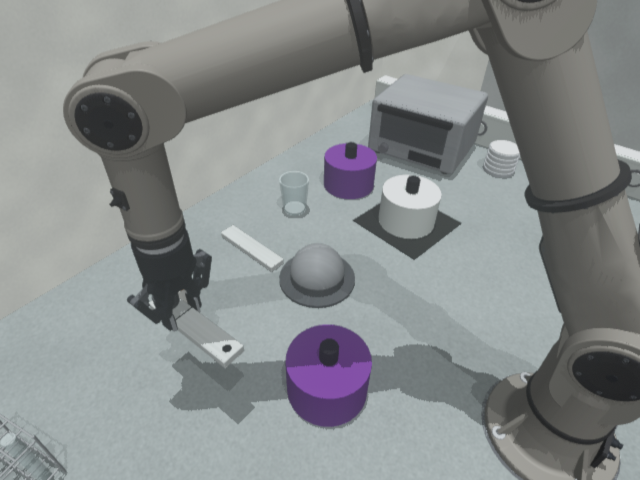

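The beam is held level and balanced in the side view at (205,335), and the white cap is on the mat at (410,205). I'll carry the beam over the dome.

```bash
python3 -m inch '[[-0.002,0.035,0,0,0,0,1],[-0.005,0.08,0,0,0,0,1],[-0.008,0.125,0,0,0,0,1],[-0.011,0.17,0,0,0,0,1],[-0.014,0.215,0,0,0,0,1],[-0.017,0.26,0,0,0,0,1],[-0.019,0.3,0,0,0,0,1],[-0.02,0.318,0,0,0,0,1]]'
python3 -m inch '[[0,0.005,0,0,0,0,1],[0,0.005,0.02,0,0,0,1],[0,0.005,0.04,0,0,0,1],[0,0.005,0.055,0,0,0,1],[0,0.005,0.062,0,0,0,1],[0,0.005,0.062,0,0,0,1],[0,0.005,0.062,0,0,0,1],[0,0.005,0.062,0,0,0,1]]'
python3 - <<'E'
from h import *
s=monitor.get_obs();print(s["tcp_pos"].round(1),s["tcp_rot"].round(3))
P={n:read_camera(n) for n in("scene","side","wrist")}
for n,p in P.items():
    for r in tip_of(p,"beam_balance")[:1]: print(n,r,atz(p,r["at"],98))
A=cv2.resize(P["scene"]["color"][190:340,230:430],(400,300),interpolation=3);B=cv2.resize(P["side"]["color"][170:320,230:430],(400,300),interpolation=3)
W=cv2.resize(P["wrist"]["color"],(400,300))
I=np.zeros((600,800,3),np.uint8);I[:300,:400]=A;I[:300,400:]=B;I[300:,:400]=W
cv2.imwrite("pics/c3.png",I[:,:,::-1])
E
```

```text
t: 15.95
tcp_pos: [517.9, -26.7, 160.3]
tcp_rot: [0.002, 1.0, -0.004, -0.001]
wrist_force: [0.1, -0.4, -4.3]
opening: 38.6
finger_force: 62.5
t: 16.75
tcp_pos: [519.9, -24.4, 100.3]
tcp_rot: [-0.0, 1.0, -0.0, 0.001]
wrist_force: [0.8, -1.1, -3.7]
opening: 38.3
finger_force: 62.5
[519.9 -24.4 100.3] [-0.     1.    -0.     0.001]
scene {'at': [320.9, 252.8], 'score': 0.85} [526.2 -19.4  98. ]
side {'at': [314.9, 246.0], 'score': 0.86} [528.  -27.2  98. ]
wrist {'at': [317.2, 300.0], 'score': 0.66} [521.1 -24.4  98. ]
```

View pics/c3.png

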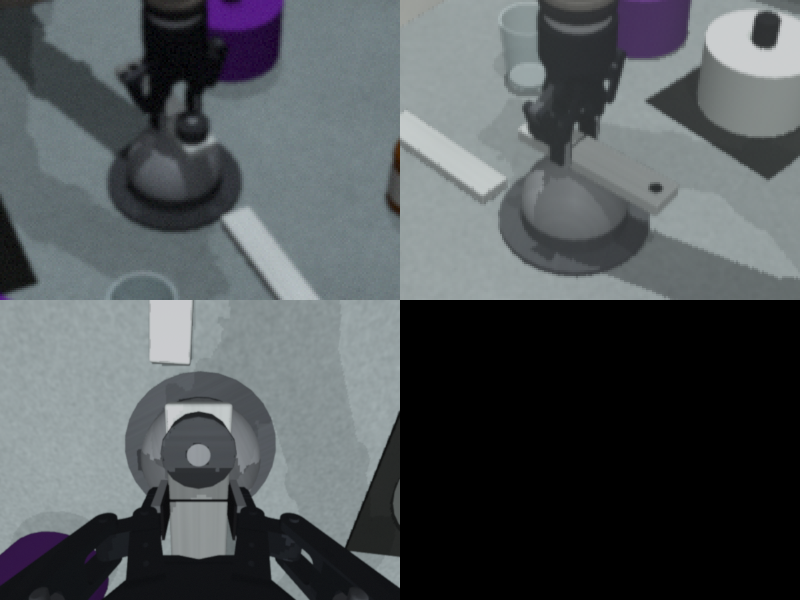

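```bash
python3 - <<'E'
from h import *
from scipy.optimize import least_squares
t=np.linspace(0,2*np.pi,120)
p=read_camera("wrist")
def box(c,z=8,r=85):
    P=np.array([proj(p,(c[0]+r*np.cos(a),c[1]+r*np.sin(a),z)) for a in t]);return np.r_[P.min(0),P.max(0)]
# flange edge: residual on left,right,top
print(least_squares(lambda c:(box(c)-[200,115,440,0])[:3],(519,-25),diff_step=1e-3).x, box((520,-25)))
print("line expected", proj(p,(519.9,-24.4,114)),"seen ~ (318,320); weight top", proj(p,(558.9,-24.4,136)),"seen (317,248)")
E
```

```text
[518.06849134 -26.45772533] [194.8 112.2 440.6 347.9]
line expected [316.6 320.2] seen ~ (318,320); weight top [316.5 245.4] seen (317,248)
```

The beam agrees with the stand's axis to about 1-2 mm. I'll lower it until it touches.

```bash
python3 -m inch '[[0,0,0.004,0,0,0,1],[0,0,0.007,0,0,0,1],[0,0,0.009,0,0,0,1],[0,0,0.009,0,0,0,1],[0,0,0.009,0,0,0,1],[0,0,0.009,0,0,0,1]]'
python3 -m inch '[[0,0,0.001,0,0,0,1],[0,0,0.001,0,0,0,1],[0,0,0.001,0,0,0,1],[0,0,0.001,0,0,0,1]]'
```

```text
t: 17.7
tcp_pos: [518.8, -24.9, 90.2]
tcp_rot: [-0.0, 1.0, -0.0, -0.0]
wrist_force: [-0.6, -0.2, -3.1]
opening: 38.5
finger_force: 62.7
t: 18.1
tcp_pos: [518.9, -24.9, 90.0]
tcp_rot: [0.0, 1.0, -0.0, 0.0]
wrist_force: [-4.2, -0.2, 5.7]
opening: 38.9
finger_force: 63.6
```

```bash
python3 -m inch '[[0,0,-0.0004,0,0,0,1],[0,0,-0.0004,0,0,0,1],[0,0,-0.0004,0,0,0,0.6],[0,0,-0.0004,0,0,0,0.3],[0,0,-0.0004,0,0,0,0],[0,0,-0.0004,0,0,0,0],[0,0,-0.0004,0,0,0,0],[0,0,-0.0004,0,0,0,0]]' 20
python3 - <<'E'
from h import *
p=read_camera("side");q=read_camera("scene");w=read_camera("wrist")
B=cv2.resize(p["color"][170:320,230:430],(400,300),interpolation=3);A=cv2.resize(q["color"][190:340,230:430],(400,300),interpolation=3)
I=np.zeros((600,800,3),np.uint8);I[:300,:400]=A;I[:300,400:]=B;I[300:,:400]=cv2.resize(w["color"],(400,300))
cv2.imwrite("pics/c4.png",I[:,:,::-1])
E
```

```text
t: 18.9
tcp_pos: [519.1, -24.9, 89.6]
tcp_rot: [-0.0, 1.0, -0.0, 0.0]
wrist_force: [0.0, 0.7, 0.8]
opening: 85.4
finger_force: 0.0
```

View pics/c4.png

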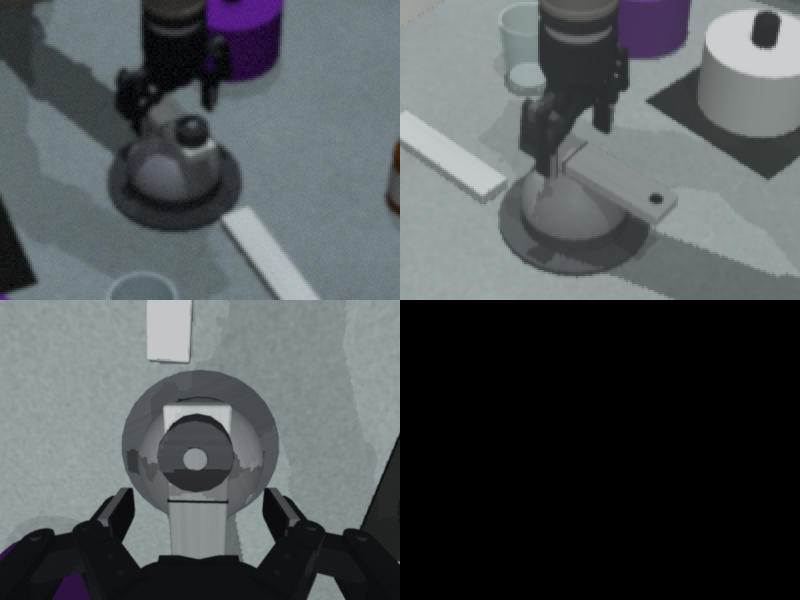

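The beam lies on the dome, let go, with the open fingers clear on both sides: in the wrist view the line is at (198,500) and the pads at (120,515) and (280,515). I'll retreat upward and check.

```bash
python3 -m inch '[[0,0,-0.01,0,0,0,0],[0,0,-0.03,0,0,0,0],[0,0,-0.06,0,0,0,0],[0,0,-0.1,0,0,0,0],[0,0,-0.15,0,0,0,0],[0,0,-0.2,0,0,0,0],[0,0,-0.2,0,0,0,0],[0,0,-0.2,0,0,0,0]]'
cat > chk.py <<'E'
from h import *
p=read_camera("wrist");s=read_camera("side");print(monitor.get_obs()["tcp_pos"].round(1),monitor.get_obs()["wrist_force"].round(1))
for n,q in(("w",p),("s",s)): print(n,[r["at"] for r in tip_of(q,"beam_balance")[:1]],[r["at"] for r in tip_of(q,"beam")[:1]],[r["rect"] for r in boxes_of(q,"beam")[:1]])
I=np.zeros((300,800,3),np.uint8);I[:,:400]=cv2.resize(p["color"],(400,300));I[:,400:]=cv2.resize(s["color"][170:320,230:430],(400,300),interpolation=3)
cv2.imwrite("pics/c5.png",I[:,:,::-1])
E
python3 chk.py; python3 -m inch '[[0,0,0,0,0,0,0],[0,0,0,0,0,0,0],[0,0,0,0,0,0,0],[0,0,0,0,0,0,0],[0,0,0,0,0,0,0]]' >/dev/null; python3 chk.py
```

```text
t: 19.85
tcp_pos: [519.8, -24.6, 291.8]
tcp_rot: [0.0, 1.0, -0.0, 0.002]
wrist_force: [0.0, -0.3, -1.0]
opening: 85.5
finger_force: 0.0
[518.1 -25.1 288.8] [ 0.3  0.1 -0.4]
w [[318.5, 214.0]] [[316.1, 239.7]] [[290.8, 147.2, 338.8, 320.7]]
s [[316.9, 249.4]] [[327.0, 261.4]] [[279.7, 250.0, 356.1, 309.3]]
[518.9 -24.9 289.7] [ 0.8 -0.9  0. ]
w [[319.4, 208.7]] [[316.0, 238.1]] [[292.6, 145.7, 341.2, 321.5]]
s [[317.7, 249.3]] [[325.6, 261.2]] [[290.0, 226.6, 370.6, 282.3]]
```

View pics/c5.png

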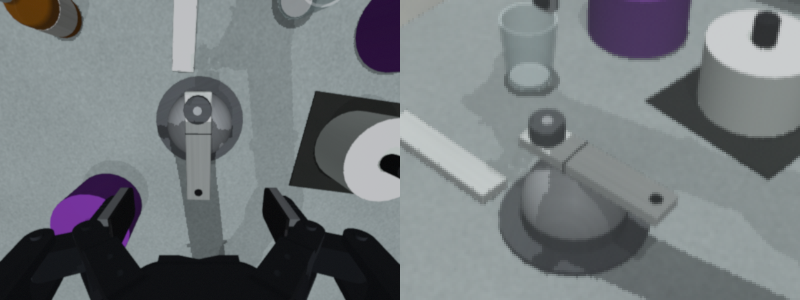

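The beam rests by itself on the dome, with its line at crop (573,157), and looks level. I'll check the tilt numerically once more after a wait, since rocking could remain.

```bash
python3 -m inch '[[0,0,0,0,0,0,0],[0,0,0,0,0,0,0],[0,0,0,0,0,0,0],[0,0,0,0,0,0,0],[0,0,0,0,0,0,0],[0,0,0,0,0,0,0],[0,0,0,0,0,0,0],[0,0,0,0,0,0,0]]' >/dev/null
python3 - <<'E'
from h import *
from scipy.optimize import least_squares
s=read_camera("side");s2=read_camera("side")
print("motion",np.abs(s["color"][200:300,260:380].astype(int)-s2["color"][200:300,260:380]).mean())
for th in(-.1,-.05,0,.05,.1):
    f=lambda dx,h:np.array([519+dx*np.cos(th)+h*np.sin(th),-25,88-dx*np.sin(th)+h*np.cos(th)])
    print(th,"hole",proj(s,f(-103,16)),"weight",proj(s,f(39,38)),"diff",proj(s,f(-103,16))-proj(s,f(39,38)))
c=s["color"]
print("seen hole (358,269.5) weight (303.5,229.7)")
E
```

```text
motion 0.317
-0.1 hole [358.2 272.3] weight [304.7 230. ] diff [53.5 42.3]
-0.05 hole [358.2 270.4] weight [303.9 230.3] diff [54.3 40.1]
0 hole [358.1 268.4] weight [303.2 230.6] diff [54.9 37.8]
0.05 hole [357.9 266.4] weight [302.6 231. ] diff [55.3 35.4]
0.1 hole [357.6 264.3] weight [301.9 231.4] diff [55.7 32.9]
seen hole (358,269.5) weight (303.5,229.7)
```

The tilt is about 0.04 rad and the beam is still, so I'm handing the job in.

```bash
python3 -c "
from rig import ticket; print(ticket.job_done())"
```

```text
the job is handed in; nothing more can be done
None
```

I handed the job in: the white cap stands open side down on the mat, and the beam rests by itself on the dome, still and tilted about 0.04 rad; the hand-in returned no verdict.

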